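# Change over the slide scanner's trays

### The arm

A 7-joint arm with a two-finger parallel gripper is mounted at the origin on the work surface. World frame = base frame: x ahead of the robot, y to its left, z up, the work surface at z = 0. Lengths are in m, angles in rad, forces in N, time in s.
With the tool pointing down it reaches from about 0.425 to 0.875 m from the base axis. Payload 4.7 kg.
Tool frame: the origin (TCP) lies on the centre line of the jaws, within the pads' length; the fingertips stand 22 mm ahead of it and the grasp point (between the pads) lies 3 mm ahead of it (ctrl.tcp_to_tips is the z of the fingertips in the tool frame, in m); z points along the fingers, y is the direction in which the jaws open and shut (so a half turn about z gives the same grasp; the last joint's range is limited). The gripper opens to 87 mm and grips with 3 to 60 N. Pads are 19 mm wide; open, the fingers measure 117 mm over their backs; the gripper's body (75 mm by 190 mm) begins 51 mm behind the grasp point.
Start: joints at [1.302, 0.321, -0.07, 1.45, 0.023, 1.371, -0.057], TCP at [0.181, -0.624, 0.245] pointing down, gripper open.
Joint ranges: [-2.86, 2.86], [-0.3, 2.09], [-1.38, 1.24], [0.06, 2.45], [-1.56, 4.7], [0.09, 2.05], [-2.69, 2.69]. Speed limits (rad/s): [2.57, 2.57, 3.14, 3.14, 3.14, 3.14, 3.14].

### API

Orientations are given as a rotation vector (axis times angle).
In Python, from bench import ctrl, cams gives the robot as it stands.
- The arm moves only by the tool move_arm, never from a script. Its argument "deltas" is a list of rows, each an object with "linear": the shift along the tool's x, y, z as a fraction of full scale, a list of three; "turn": the turn, a rotation vector about the tool's x, y, z as a fraction of full scale, a list of three; "claw": the closure, from 0 (fully open) to 1 (shut). In form: [{"linear": [tx, ty, tz], "turn": [wx, wy, wz], "claw": claw}, ...]. A call has 1 to 20 rows; each row shifts and turns the commanded pose from where the row before left it, along the tool's axes as they then stand; what a row does not reach is not made up. Full scale, the value 1, is 0.03 m for a shift and 4 degrees for a turn. A row lasts 1/12 s, in which the tool goes at most 41.7 mm and 7.16 degrees, less where a joint would pass 70% of its speed; a pose out of reach is approached as far as the arm can. A call with a number of a shift or a turn outside -1 to 1 is refused whole. A call with a gripper value outside its range is refused whole. The fingers move at their own pace and stop on an object; "grip_force" is the grip in N (left out, the last holds). Time passes only in rows, so rows that do not move let the fingers close. It gives the time, the measured TCP pose, the force and the opening at its end, in the units of the state.
- ctrl.get_state(): the state, without advancing time (a new reading comes with each control period).
- cams.get_image(name): name is "scene" or "top"; returns a dict with "image" (384x512x3 uint8, red, green, blue), "K" (3x3 intrinsics, pixels), "world_from_camera" (4x4, takes a point from camera to world coordinates). Camera axes: x right, y down, z forward; pixel columns grow to the right and rows downward; lengths in m; the calibration is good to about 2 mm. A picture is of the moment at which its call begins. There is no depth.
- ctrl.close_job(): hands the job in, once; it reports no verdict.
The state is a dict: "time": time; "joint_positions": joint angles; "qd": joint speeds; "joint_torque": joint torques, N m; "position": TCP position; "tool_rot": TCP orientation; "ft_force": force on the tool from outside, world axes, zero at the start; "torque": the same for the moment, N m; "grip_width": opening from 0.0 (shut) to 1.0 (fully open).
Only numpy, scipy, OpenCV 4.12 (cv2) and the standard library are available. Lean on these libraries where they do the work, as an engineer would, in place of code of your own. Each camera call takes 0.05 s, during which the arm holds its last target. There are 200 camera calls.

### The job

An empty tray of the slide loader was left standing out: push it fully home with a fingertip, then hook a fingertip behind the lip of the tray that carries the glass slides and draw it out along its rails all the way to its stop. Move the trays smoothly, without slamming, and do not pinch their lips. Leave the other empty tray shut, do not pick up or shift the things standing around, and finish with the fingers clear.

Things in the scene. Friction and masses are not known exactly. Their poses are not given: they have to be found in the camera images.
- loader: Fixed slide loader of a slide scanner: three side-by-side lanes at 105 mm pitch, one aluminium tray in each, under a white scan head 335 mm wide, 175 deep, 50 high (72 at its rear). Origin on the bench, 25 mm in front of the middle of the head's front face; x into the loader, y across the lanes, z up. Trays come out along -x; a home tray's lip is 79 mm in front of the origin.
- loaded_tray (a joint): position of the tray that carries glass slides (75 x 25 mm, white ends; the first shows in front of the scan head). It may be in any lane and starts home; metres, 0 = fully home against its inner stop, grows as the tray is drawn out towards the robot, 0.100 = fully out at its outer stop. Runs level on straight rails, about 2 N of friction, no spring: stays where it is left
- open_tray (a joint): position of the empty tray that was left standing 50 to 90 mm out; in any lane; metres, 0 = fully home against its inner stop, grows as the tray is drawn out towards the robot, 0.100 = fully out at its outer stop. Runs level on straight rails, about 2 N of friction, no spring: stays where it is left
- shut_tray (a joint): position of the other empty tray, which is home and stays so; in any lane; metres, 0 = fully home against its inner stop, grows as the tray is drawn out towards the robot, 0.100 = fully out at its outer stop. Runs level on straight rails, about 2 N of friction, no spring: stays where it is left
- loaded_lip: steel lip plate across the front end of the loaded tray, 4 mm thick (x), 88 mm wide (y), 26 mm tall; black rubber strip 4 mm thick on its outer (-x) face. Origin: middle of its bottom edge, 18 mm above the table (its top edge 44 mm). +x: into the loader; -x: out; z up. Behind it (+x) is an open finger well 46 mm long, 82 mm wide, its floor level with the origin
- loaded_bumper: the rubber strip on the outer face of the loaded tray's lip plate, 4 x 88 x 30 mm; origin at the middle of its bottom edge, 14 mm above the table
- open_lip: steel lip plate across the front end of the empty tray that was left standing out, 4 mm thick (x), 88 mm wide (y), 26 mm tall; black rubber strip 4 mm thick on its outer (-x) face. Origin: middle of its bottom edge, 18 mm above the table (its top edge 44 mm). +x: into the loader; -x: out; z up. Behind it (+x) is an open finger well 46 mm long, 82 mm wide, its floor level with the origin
- open_bumper: the rubber strip on the outer face of that tray's lip plate, 4 x 88 x 30 mm; origin at the middle of its bottom edge, 14 mm above the table; push here to send the tray home
- shut_lip: steel lip plate across the front end of the other empty tray (leave it), 4 mm thick (x), 88 mm wide (y), 26 mm tall; black rubber strip 4 mm thick on its outer (-x) face. Origin: middle of its bottom edge, 18 mm above the table (its top edge 44 mm). +x: into the loader; -x: out; z up. Behind it (+x) is an open finger well 46 mm long, 82 mm wide, its floor level with the origin
- oil_bottle: loose brown glass immersion oil bottle, 26 mm diameter, 50 mm tall, standing on the bench in front of the lip of the shut empty tray; bystander, origin at the middle of its underside
- slide_box: loose grey plastic slide box, 90 x 100 x 40 mm, beside the loader; bystander, origin under its middle
- dish: loose glass dish, 90 mm diameter, 16 mm tall; bystander, origin under its middle
- stain_bottle: loose brown stain bottle, 44 mm diameter, 90 mm tall; bystander, origin under its middle
- sample_jar: loose clear sample jar with a white cap, 50 mm diameter, 55 mm tall; bystander, origin under its middle
- objective: loose steel microscope objective standing on its end, 28 mm diameter, 44 mm tall; bystander, origin under its middle
- lens_brush: loose lens brush, 150 mm long, lying beside the loader; bystander, origin under its middle

How it is judged:
By the outcome, as a careful person would: the job done as asked, in the order asked, and still so for the second after the job is handed in, with the robot touching nothing.
It also fails if it takes over 45 s, if anything falls off the work surface, if the arm or the gripper's body presses on something with over 40 N, if the wrist force passes 120 N, or if a joint passes its speed limit or range.

## Working session

There is one attempt and no reset: what is moved stays moved. The work goes in short steps, Python scripts to look and compute and a tool call to move; the robot and the scene stay as the last step left them, time stands still between calls to the robot, and variables do not carry over. Pictures are saved under pics/ and viewed, about 8 in all and at most 12, crops included, and the job is handed in when it is done.

Besides the shell and the picture viewer there is one more tool, called by a JSON object that holds its "name" and its "arguments", one argument or row to a line. move_arm: Moves the arm, as the interface text tells. Shift numbers are shares of 0.03 m and turn numbers shares of 4 degrees, none past 1 either way. Its arguments: {"type":"object","properties":{"deltas":{"type":"array"},"grip_force":{"type":"number"}},"required":["deltas"]}

```bash
mkdir -p pics; python3 - <<'E'
from bench import ctrl,cams
import cv2,numpy as np
for n in("scene","top"):
    d=cams.get_image(n);cv2.imwrite(f"pics/{n}0.png",cv2.resize(d["image"][:,:,::-1],None,fx=1.5,fy=1.5,interpolation=cv2.INTER_CUBIC));np.savez(f"{n}0.npz",**d)
    print(n,d["K"].round(1).tolist(),d["world_from_camera"].round(3).tolist())
s=ctrl.get_state();print(s,ctrl.tcp_to_tips)
E
```

```text
scene [[370.7, 0.0, 258.2], [0.0, 370.7, 189.9], [0.0, 0.0, 1.0]] [[0.735, 0.396, -0.55, 1.026], [0.678, -0.445, 0.585, -0.458], [-0.013, -0.803, -0.596, 0.552], [0.0, 0.0, 0.0, 1.0]]
top [[419.8, 0.0, 261.9], [0.0, 419.8, 194.4], [0.0, 0.0, 1.0]] [[0.017, -0.997, 0.07, 0.467], [-1.0, -0.016, 0.005, 0.025], [-0.004, -0.07, -0.998, 1.067], [0.0, 0.0, 0.0, 1.0]]
{'time': 0.1, 'joint_positions': array([ 1.30208367,  0.32173289, -0.07010429,  1.4515466 ,  0.02259808,
        1.37079871, -0.05689621]), 'qd': array([ 0.00017037,  0.00090966, -0.0008938 , -0.00308413,  0.00148742,
        0.0007679 ,  0.00031885]), 'joint_torque': array([-5.55401493e-05, -4.92574382e+01, -4.05878741e-01, -3.13395309e+01,
       -6.42636954e-02,  3.95496469e-02,  1.05309691e-04]), 'position': array([ 0.18122804, -0.62375036,  0.2435846 ]), 'tool_rot': array([-3.10857400e+00, -4.42604317e-01,  5.07636831e-04]), 'ft_force': array([ 0.30715737, -0.4263741 ,  0.95087395]), 'torque': array([-0.04020252,  0.03927317, -0.03010032]), 'grip_width': 1.0013429416544106} 0.022
```

View pics/top0.png

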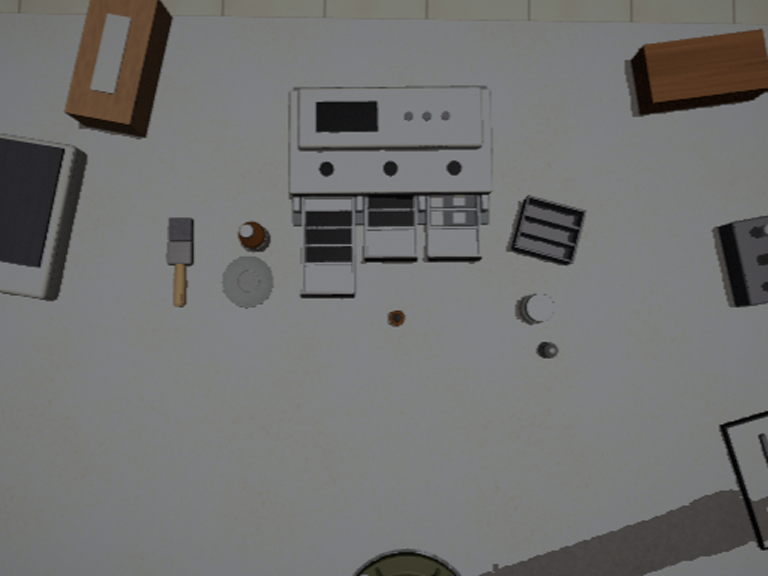

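View pics/scene0.png

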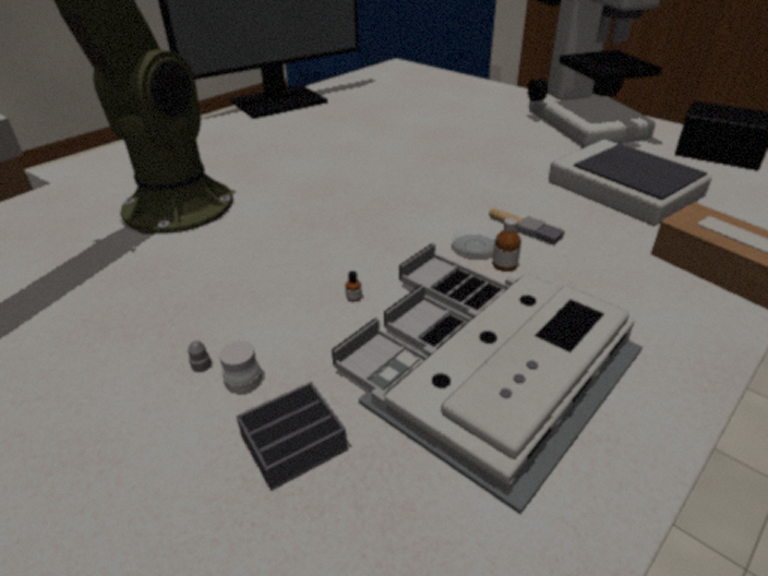

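The top view shows the open tray in the left lane (+y), with its lip at about (302–356, 294) in the 1.5x picture. The shut tray is in the middle at about (364–416, 259), with the oil bottle at (397, 318). The loaded tray, with its white slide ends, is on the right at about (427–481, 258). I'll zoom in on both views to get the lip corners.

```bash
python3 - <<'E'
import cv2,numpy as np
def enh(n,x0,x1,y0,y1,f):
    i=np.load(n+"0.npz")["image"][y0:y1,x0:x1,::-1]
    i=np.clip(i.astype(float)*1.5,0,255).astype(np.uint8)
    return cv2.resize(i,None,fx=f,fy=f,interpolation=cv2.INTER_CUBIC)
cv2.imwrite("pics/topc.png",enh("top",190,330,120,220,5.7))
cv2.imwrite("pics/scenec.png",enh("scene",215,345,160,260,6))
E
```

```text
(no output)
```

View pics/topc.png

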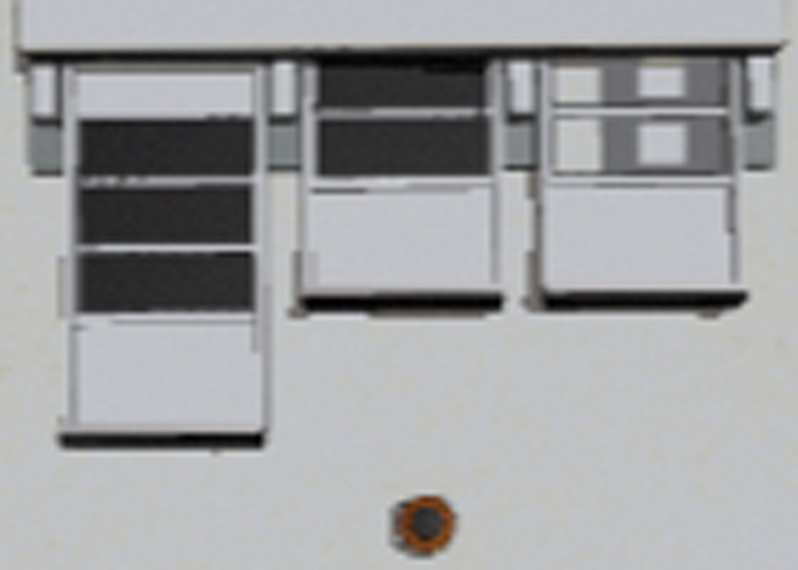

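View pics/scenec.png

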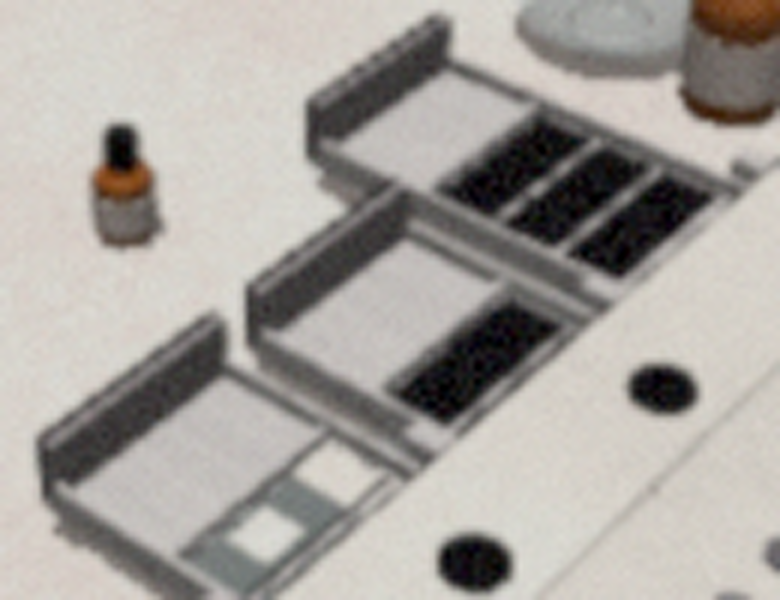

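```bash
cat > m.py <<'E'
import numpy as np
def ray(n,u,v):
    d=np.load(n+"0.npz");T=d["world_from_camera"];r=T[:3,:3]@np.linalg.inv(d["K"])@[u,v,1]
    return T[:3,3],r/np.linalg.norm(r)
def plane(n,p,z):
    o,r=ray(n,*p);return o+r*(z-o[2])/r[2]
def tri(a,b):
    o,r=ray("top",*a);q,s=ray("scene",*b);k=np.linalg.lstsq(np.c_[r,-s],q-o,rcond=None)[0]
    A=o+k[0]*r;B=q+k[1]*s;return (A+B)/2,np.linalg.norm(A-B)
T=lambda x,y:((x+.5)/5.7-.5+190,(y+.5)/5.7-.5+120)
S=lambda x,y:((x+.5)/6-.5+215,(y+.5)/6-.5+160)
E
python3 - <<'E'
from m import *
np.set_printoptions(precision=4,suppress=True)
# steel/bumper top boundary ends
tp={'openL':(60,432),'openR':(265,432),'shutL':(302,296),'shutR':(503,296),'loadL':(545,293),'loadR':(747,293)}
sc={'openL':(440,17),'openR':(309,102),'shutL':(400,187),'shutR':(249,290),'loadL':(213,320),'loadR':(41,442)}
for k in tp: print(k,"plane44",plane("top",T(*tp[k]),.044)[:2],plane("scene",S(*sc[k]),.044)[:2],"tri",*tri(T(*tp[k]),S(*sc[k])))
print("bottle",tri(T(427,521),S(121,130)))
print("headfront",plane("top",T(18,50),.05),plane("top",T(785,47),.05))
print("slide",plane("top",T(638,180),.02))
E
```

```text
openL plane44 [0.5339 0.1811] [0.5333 0.179 ] tri [0.5333 0.1805 0.0434] 0.0018466146622921106
openR plane44 [0.5353 0.0932] [0.534  0.0944] tri [0.5352 0.0931 0.0452] 7.295359386936569e-05
shutL plane44 [0.5942 0.0785] [0.5981 0.0747] tri [0.5948 0.0787 0.0401] 0.00010840625161129119
shutR plane44 [ 0.5956 -0.008 ] [ 0.5973 -0.0091] tri [ 0.5959 -0.0079  0.0425] 0.0002601996214824299
loadL plane44 [ 0.5972 -0.026 ] [ 0.5992 -0.0299] tri [ 0.5971 -0.0267  0.041 ] 0.0015554802193805408
loadR plane44 [ 0.5987 -0.1128] [ 0.5999 -0.1134] tri [ 0.5989 -0.1128  0.043 ] 0.00037147943920031796
bottle (array([0.4984, 0.0234, 0.051 ]), np.float64(0.0006070145320718471))
headfront [0.6982 0.2027 0.05  ] [ 0.7047 -0.1276  0.05  ]
slide [ 0.6512 -0.0676  0.02  ]
```

The triangulated lip tops come out at 40–45 mm against the stated 44, lip widths at 86–88 mm, lane pitch about 104 mm, and yaw about +1.1°. The open tray stands about 58 mm out. I'll square the tool to the loader, close the fingers and swing round.

{"name": "move_arm", "arguments": {
  "deltas": [
    {"linear":[0,0,0],"turn":[0,0,0.94],"claw":1},
    {"linear":[0,0,0],"turn":[0,0,0.94],"claw":1},
    {"linear":[0,0,0],"turn":[0,0,0.94],"claw":1},
    {"linear":[0,0,0],"turn":[0,0,0.94],"claw":1},
    {"linear":[0.7,-0.6,0],"turn":[0,0,0],"claw":1},
    {"linear":[0.7,-0.6,0],"turn":[0,0,0],"claw":1},
    {"linear":[0.7,-0.6,0],"turn":[0,0,0],"claw":1},
    {"linear":[0.7,-0.6,0],"turn":[0,0,0],"claw":1},
    {"linear":[0.7,-0.6,0],"turn":[0,0,0],"claw":1},
    {"linear":[0.7,-0.6,0],"turn":[0,0,0],"claw":1},
    {"linear":[0.7,-0.6,0],"turn":[0,0,0],"claw":1},
    {"linear":[0.7,-0.6,0],"turn":[0,0,0],"claw":1},
    {"linear":[0.7,-0.6,0],"turn":[0,0,0],"claw":1},
    {"linear":[0.7,-0.6,0],"turn":[0,0,0],"claw":1},
    {"linear":[0.7,-0.6,0],"turn":[0,0,0],"claw":1},
    {"linear":[0.7,-0.6,0],"turn":[0,0,0],"claw":1},
    {"linear":[0.7,-0.6,0],"turn":[0,0,0],"claw":1},
    {"linear":[0.7,-0.6,0],"turn":[0,0,0],"claw":1}
  ],
  "grip_force": 10
}}

```text
time: 1.6
position: [0.4708, -0.3651, 0.2441]
tool_rot: [-3.141, -0.032, 0.001]
ft_force: [0.6, -0.5, -0.3]
grip_width: 0.008
```

{"name": "move_arm", "arguments": {
  "deltas": [
    {"linear":[0,-0.84,0],"turn":[0,0,0],"claw":1},
    {"linear":[0,-0.84,0],"turn":[0,0,0],"claw":1},
    {"linear":[0,-0.84,0],"turn":[0,0,0],"claw":1},
    {"linear":[0,-0.84,0],"turn":[0,0,0],"claw":1},
    {"linear":[0,-0.84,0],"turn":[0,0,0],"claw":1},
    {"linear":[0,-0.84,0],"turn":[0,0,0],"claw":1},
    {"linear":[0,-0.84,0],"turn":[0,0,0],"claw":1},
    {"linear":[0,-0.84,0],"turn":[0,0,0],"claw":1},
    {"linear":[0,-0.84,0],"turn":[0,0,0],"claw":1},
    {"linear":[0,-0.84,0],"turn":[0,0,0],"claw":1},
    {"linear":[0,-0.84,0],"turn":[0,0,0],"claw":1},
    {"linear":[0,-0.84,0],"turn":[0,0,0],"claw":1},
    {"linear":[0,-0.84,0],"turn":[0,0,0],"claw":1},
    {"linear":[0,-0.84,0],"turn":[0,0,0],"claw":1},
    {"linear":[0,-0.84,0],"turn":[0,0,0],"claw":1},
    {"linear":[0,-0.84,0],"turn":[0,0,0],"claw":1},
    {"linear":[0,-0.84,0],"turn":[0,0,0],"claw":1},
    {"linear":[0,-0.84,0],"turn":[0,0,0],"claw":1},
    {"linear":[0,-0.84,0],"turn":[0,0,0],"claw":1},
    {"linear":[0,-0.6,0],"turn":[0,0,0],"claw":1}
  ]
}}

```text
time: 3.27
position: [0.4594, 0.1329, 0.2444]
tool_rot: [-3.141, -0.035, 0.0]
ft_force: [-0.1, -0.0, 0.1]
grip_width: 0.003
```

{"name": "move_arm", "arguments": {
  "deltas": [
    {"linear":[0,0,0.8],"turn":[0,0,0],"claw":1},
    {"linear":[0,0,0.8],"turn":[0,0,0],"claw":1},
    {"linear":[0,0,0.8],"turn":[0,0,0],"claw":1},
    {"linear":[0,0,0.8],"turn":[0,0,0],"claw":1},
    {"linear":[0,0,0.8],"turn":[0,0,0],"claw":1},
    {"linear":[0,0,0.8],"turn":[0,0,0],"claw":1},
    {"linear":[0,0,0.8],"turn":[0,0,0],"claw":1},
    {"linear":[0,0,0.8],"turn":[0,0,0],"claw":1},
    {"linear":[0.3,0,0],"turn":[0,0,0],"claw":1},
    {"linear":[0.3,0,0],"turn":[0,0,0],"claw":1},
    {"linear":[0.3,0,0],"turn":[0,0,0],"claw":1},
    {"linear":[0.3,0,0],"turn":[0,0,0],"claw":1},
    {"linear":[0.2,0,0],"turn":[0,0,0],"claw":1},
    {"linear":[0.1,0,0],"turn":[0,0,0],"claw":1},
    {"linear":[0.1,0,0],"turn":[0,0,0],"claw":1}
  ]
}}

```text
time: 4.52
position: [0.509, 0.1315, 0.0531]
tool_rot: [-3.141, -0.031, -0.001]
ft_force: [0.2, 0.3, -0.0]
grip_width: 0.006
```

{"name": "move_arm", "arguments": {
  "deltas": [
    {"linear":[0.07,0,0],"turn":[0,0,0],"claw":1},
    {"linear":[0.05,0,0],"turn":[0,0,0],"claw":1},
    {"linear":[0.05,0,0],"turn":[0,0,0],"claw":1},
    {"linear":[0.05,0,0],"turn":[0,0,0],"claw":1},
    {"linear":[0.05,0,0],"turn":[0,0,0],"claw":1},
    {"linear":[0.05,0,0],"turn":[0,0,0],"claw":1},
    {"linear":[0.05,0,0],"turn":[0,0,0],"claw":1},
    {"linear":[0.05,0,0],"turn":[0,0,0],"claw":1},
    {"linear":[0.05,0,0],"turn":[0,0,0],"claw":1},
    {"linear":[0.05,0,0],"turn":[0,0,0],"claw":1}
  ]
}}

```text
time: 5.35
position: [0.5233, 0.1317, 0.0524]
tool_rot: [3.141, 0.032, -0.002]
ft_force: [-2.6, -0.3, 1.1]
grip_width: 0.007
```

{"name": "move_arm", "arguments": {
  "deltas": [
    {"linear":[0.06,0,0],"turn":[0,0,0],"claw":1},
    {"linear":[0.08,0,0],"turn":[0,0,0],"claw":1},
    {"linear":[0.1,0,0],"turn":[0,0,0],"claw":1},
    {"linear":[0.1,0,0],"turn":[0,0,0],"claw":1},
    {"linear":[0.1,0,0],"turn":[0,0,0],"claw":1},
    {"linear":[0.1,0,0],"turn":[0,0,0],"claw":1},
    {"linear":[0.1,0,0],"turn":[0,0,0],"claw":1},
    {"linear":[0.1,0,0],"turn":[0,0,0],"claw":1},
    {"linear":[0.1,0,0],"turn":[0,0,0],"claw":1},
    {"linear":[0.1,0,0],"turn":[0,0,0],"claw":1},
    {"linear":[0.1,0,0],"turn":[0,0,0],"claw":1},
    {"linear":[0.1,0,0],"turn":[0,0,0],"claw":1},
    {"linear":[0.1,0,0],"turn":[0,0,0],"claw":1},
    {"linear":[0.1,0,0],"turn":[0,0,0],"claw":1},
    {"linear":[0.1,0,0],"turn":[0,0,0],"claw":1},
    {"linear":[0.07,0,0],"turn":[0,0,0],"claw":1},
    {"linear":[0.05,0,0],"turn":[0,0,0],"claw":1},
    {"linear":[0.03,0,0],"turn":[0,0,0],"claw":1}
  ]
}}

```text
time: 6.85
position: [0.5716, 0.1328, 0.0525]
tool_rot: [-3.141, -0.032, -0.0]
ft_force: [-2.0, 2.1, -1.3]
grip_width: 0.003
```

{"name": "move_arm", "arguments": {
  "deltas": [
    {"linear":[0.03,0,0],"turn":[0,0,0],"claw":1},
    {"linear":[0.03,0,0],"turn":[0,0,0],"claw":1},
    {"linear":[0.03,0,0],"turn":[0,0,0],"claw":1},
    {"linear":[0.03,0,0],"turn":[0,0,0],"claw":1},
    {"linear":[0.03,0,0],"turn":[0,0,0],"claw":1},
    {"linear":[0.03,0,0],"turn":[0,0,0],"claw":1}
  ]
}}

```text
time: 7.35
position: [0.5768, 0.1328, 0.0525]
tool_rot: [3.141, 0.032, -0.0]
ft_force: [-1.9, 1.4, -1.1]
grip_width: 0.006
```

{"name": "move_arm", "arguments": {
  "deltas": [
    {"linear":[0.03,0,0],"turn":[0,0,0],"claw":1},
    {"linear":[0.03,0,0],"turn":[0,0,0],"claw":1},
    {"linear":[0.03,0,0],"turn":[0,0,0],"claw":1}
  ]
}}

```text
time: 7.6
position: [0.5788, 0.1329, 0.0525]
tool_rot: [3.141, 0.032, -0.003]
ft_force: [-7.0, 1.1, 2.3]
grip_width: 0.007
```

{"name": "move_arm", "arguments": {
  "deltas": [
    {"linear":[0.03,0,0],"turn":[0,0,0],"claw":1},
    {"linear":[0.03,0,0],"turn":[0,0,0],"claw":1}
  ]
}}

```text
time: 7.77
position: [0.5789, 0.1329, 0.0524]
tool_rot: [3.14, 0.032, -0.008]
ft_force: [-10.1, -0.5, 7.0]
grip_width: 0.005
```

Force rises at x = 0.579, just where home was predicted. I'll back off, rise and move above the loaded tray's well.

{"name": "move_arm", "arguments": {
  "deltas": [
    {"linear":[-0.2,0,0],"turn":[0,0,0],"claw":1},
    {"linear":[-0.4,0,0],"turn":[0,0,0],"claw":1},
    {"linear":[-0.4,0,0],"turn":[0,0,0],"claw":1},
    {"linear":[0,0,-0.8],"turn":[0,0,0],"claw":1},
    {"linear":[0,0,-0.8],"turn":[0,0,0],"claw":1},
    {"linear":[0,0,-0.8],"turn":[0,0,0],"claw":1},
    {"linear":[0,0,-0.8],"turn":[0,0,0],"claw":1},
    {"linear":[0.27,0.75,0],"turn":[0,0,0],"claw":1},
    {"linear":[0.27,0.75,0],"turn":[0,0,0],"claw":1},
    {"linear":[0.27,0.75,0],"turn":[0,0,0],"claw":1},
    {"linear":[0.27,0.75,0],"turn":[0,0,0],"claw":1},
    {"linear":[0.27,0.75,0],"turn":[0,0,0],"claw":1},
    {"linear":[0.27,0.75,0],"turn":[0,0,0],"claw":1},
    {"linear":[0.27,0.75,0],"turn":[0,0,0],"claw":1},
    {"linear":[0.27,0.75,0],"turn":[0,0,0],"claw":1},
    {"linear":[0.27,0.75,0],"turn":[0,0,0],"claw":1},
    {"linear":[0,0,0],"turn":[0,0,0],"claw":1}
  ]
}}

```text
time: 9.18
position: [0.6303, -0.0771, 0.1488]
tool_rot: [3.136, 0.018, 0.005]
ft_force: [-1.0, -1.7, -0.4]
grip_width: 0.005
```

```bash
python3 - <<'E'
from bench import cams
import cv2,numpy as np
d=cams.get_image("scene");cv2.imwrite("pics/s1.png",cv2.resize(np.clip(d["image"][130:280,190:370,::-1]*1.4,0,255).astype(np.uint8),None,fx=4,fy=4,interpolation=cv2.INTER_CUBIC))
E
```

```text
(no output)
```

View pics/s1.png

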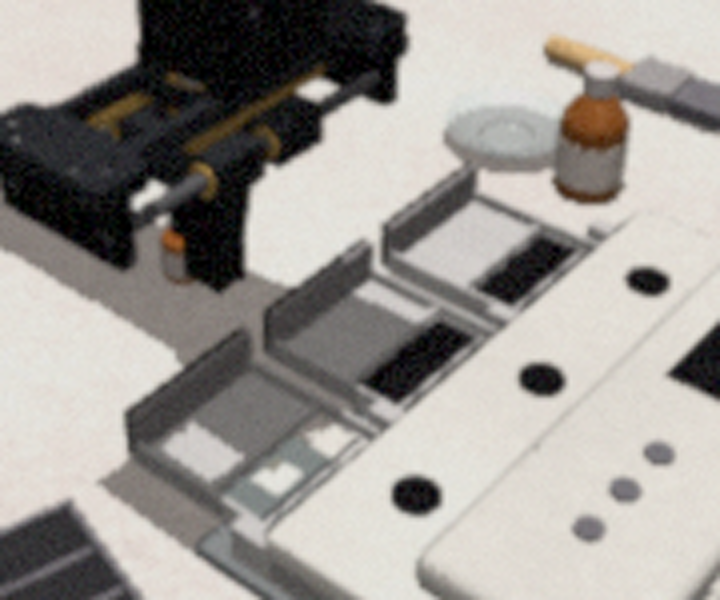

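The pushed tray's lip now lines up with the other two, at (385–475, 235–170) in the crop, and the bottles haven't moved. Next I check the settled pose.

```bash
python3 -c "
from bench import ctrl
s=ctrl.get_state();print(s['time'],s['position'],s['tool_rot'],s['ft_force'])"
```

```text
9.2333 [ 0.62953484 -0.07388106  0.14871373] [3.13877461 0.02168859 0.00369186] [0.46424745 0.33573482 0.13305383]
```

{"name": "move_arm", "arguments": {
  "deltas": [
    {"linear":[-0.1,-0.1,0],"turn":[0,0,0],"claw":1},
    {"linear":[0,0,0.6],"turn":[0,0,0],"claw":1},
    {"linear":[0,0,0.6],"turn":[0,0,0],"claw":1},
    {"linear":[0,0,0.4],"turn":[0,0,0],"claw":1},
    {"linear":[0,0,0],"turn":[0,0,0],"claw":1}
  ]
}}

```text
time: 9.65
position: [0.623, -0.0644, 0.0979]
tool_rot: [-3.141, -0.035, 0.007]
ft_force: [-1.2, -0.6, 0.5]
grip_width: 0.001
```

{"name": "move_arm", "arguments": {
  "deltas": [
    {"linear":[0.04,0.1,0.4],"turn":[0,0,0],"claw":1},
    {"linear":[0,0,0.4],"turn":[0,0,0],"claw":1},
    {"linear":[0,0,0.3],"turn":[0,0,0],"claw":1},
    {"linear":[0,0,0.3],"turn":[0,0,0],"claw":1},
    {"linear":[0,0,0.2],"turn":[0,0,0],"claw":1},
    {"linear":[0,0,0],"turn":[0,0,0],"claw":1}
  ]
}}

```text
time: 10.15
position: [0.6254, -0.0687, 0.0507]
tool_rot: [-3.141, -0.032, 0.004]
ft_force: [-1.4, 0.5, -0.1]
grip_width: 0.01
```

{"name": "move_arm", "arguments": {
  "deltas": [
    {"linear":[0,0,0.1],"turn":[0,0,0],"claw":1},
    {"linear":[-0.1,0,0],"turn":[0,0,0],"claw":1},
    {"linear":[-0.1,0,0],"turn":[0,0,0],"claw":1},
    {"linear":[-0.07,0,0],"turn":[0,0,0],"claw":1},
    {"linear":[-0.05,0,0],"turn":[0,0,0],"claw":1},
    {"linear":[-0.05,0,0],"turn":[0,0,0],"claw":1},
    {"linear":[-0.05,0,0],"turn":[0,0,0],"claw":1},
    {"linear":[-0.05,0,0],"turn":[0,0,0],"claw":1},
    {"linear":[-0.05,0,0],"turn":[0,0,0],"claw":1}
  ]
}}

```text
time: 10.9
position: [0.6116, -0.0692, 0.0499]
tool_rot: [3.141, 0.032, 0.003]
ft_force: [2.3, 0.7, -0.2]
grip_width: 0.006
```

{"name": "move_arm", "arguments": {
  "deltas": [
    {"linear":[-0.06,0,0],"turn":[0,0,0],"claw":1},
    {"linear":[-0.08,0,0],"turn":[0,0,0],"claw":1},
    {"linear":[-0.1,0,0],"turn":[0,0,0],"claw":1},
    {"linear":[-0.1,0,0],"turn":[0,0,0],"claw":1},
    {"linear":[-0.1,0,0],"turn":[0,0,0],"claw":1},
    {"linear":[-0.1,0,0],"turn":[0,0,0],"claw":1},
    {"linear":[-0.1,0,0],"turn":[0,0,0],"claw":1},
    {"linear":[-0.1,0,0],"turn":[0,0,0],"claw":1},
    {"linear":[-0.1,0,0],"turn":[0,0,0],"claw":1},
    {"linear":[-0.1,0,0],"turn":[0,0,0],"claw":1},
    {"linear":[-0.1,0,0],"turn":[0,0,0],"claw":1},
    {"linear":[-0.1,0,0],"turn":[0,0,0],"claw":1},
    {"linear":[-0.1,0,0],"turn":[0,0,0],"claw":1},
    {"linear":[-0.1,0,0],"turn":[0,0,0],"claw":1},
    {"linear":[-0.1,0,0],"turn":[0,0,0],"claw":1},
    {"linear":[-0.1,0,0],"turn":[0,0,0],"claw":1}
  ]
}}

```text
time: 12.23
position: [0.5643, -0.0701, 0.0495]
tool_rot: [3.141, 0.032, -0.0]
ft_force: [1.7, -0.0, 1.6]
grip_width: 0.009
```

{"name": "move_arm", "arguments": {
  "deltas": [
    {"linear":[-0.1,0,0],"turn":[0,0,0],"claw":1},
    {"linear":[-0.1,0,0],"turn":[0,0,0],"claw":1},
    {"linear":[-0.1,0,0],"turn":[0,0,0],"claw":1},
    {"linear":[-0.1,0,0],"turn":[0,0,0],"claw":1},
    {"linear":[-0.1,0,0],"turn":[0,0,0],"claw":1},
    {"linear":[-0.1,0,0],"turn":[0,0,0],"claw":1},
    {"linear":[-0.1,0,0],"turn":[0,0,0],"claw":1},
    {"linear":[-0.1,0,0],"turn":[0,0,0],"claw":1},
    {"linear":[-0.1,0,0],"turn":[0,0,0],"claw":1},
    {"linear":[-0.1,0,0],"turn":[0,0,0],"claw":1},
    {"linear":[-0.1,0,0],"turn":[0,0,0],"claw":1},
    {"linear":[-0.1,0,0],"turn":[0,0,0],"claw":1},
    {"linear":[-0.1,0,0],"turn":[0,0,0],"claw":1},
    {"linear":[-0.08,0,0],"turn":[0,0,0],"claw":1},
    {"linear":[-0.05,0,0],"turn":[0,0,0],"claw":1},
    {"linear":[-0.03,0,0],"turn":[0,0,0],"claw":1},
    {"linear":[-0.03,0,0],"turn":[0,0,0],"claw":1},
    {"linear":[-0.03,0,0],"turn":[0,0,0],"claw":1}
  ]
}}

```text
time: 13.73
position: [0.519, -0.0709, 0.0495]
tool_rot: [-3.141, -0.032, 0.0]
ft_force: [2.7, -1.4, -1.1]
grip_width: 0.007
```

{"name": "move_arm", "arguments": {
  "deltas": [
    {"linear":[-0.03,0,0],"turn":[0,0,0],"claw":1},
    {"linear":[-0.03,0,0],"turn":[0,0,0],"claw":1},
    {"linear":[-0.03,0,0],"turn":[0,0,0],"claw":1},
    {"linear":[-0.03,0,0],"turn":[0,0,0],"claw":1},
    {"linear":[-0.03,0,0],"turn":[0,0,0],"claw":1},
    {"linear":[-0.03,0,0],"turn":[0,0,0],"claw":1}
  ]
}}

```text
time: 14.23
position: [0.5138, -0.071, 0.0495]
tool_rot: [-3.141, -0.032, -0.001]
ft_force: [3.8, -1.2, -2.8]
grip_width: 0.005
```

{"name": "move_arm", "arguments": {
  "deltas": [
    {"linear":[-0.03,0,0],"turn":[0,0,0],"claw":1},
    {"linear":[-0.03,0,0],"turn":[0,0,0],"claw":1}
  ]
}}

```text
time: 14.4
position: [0.5137, -0.0709, 0.0499]
tool_rot: [-3.141, -0.032, -0.007]
ft_force: [8.3, -0.8, -6.3]
grip_width: 0.003
```

{"name": "move_arm", "arguments": {
  "deltas": [
    {"linear":[-0.03,0,0],"turn":[0,0,0],"claw":1},
    {"linear":[-0.03,0,0],"turn":[0,0,0],"claw":1}
  ]
}}

```text
time: 14.57
position: [0.5136, -0.0708, 0.0502]
tool_rot: [-3.141, -0.033, -0.013]
ft_force: [12.2, -0.8, -8.2]
grip_width: 0.008
```

{"name": "move_arm", "arguments": {
  "deltas": [
    {"linear":[0.1,0,0],"turn":[0,0,0],"claw":1},
    {"linear":[0.2,0,0],"turn":[0,0,0],"claw":1},
    {"linear":[0.2,0,0],"turn":[0,0,0],"claw":1},
    {"linear":[0,0,0],"turn":[0,0,0],"claw":1},
    {"linear":[0,0,0],"turn":[0,0,0],"claw":1},
    {"linear":[0,0,-0.4],"turn":[0,0,0],"claw":1},
    {"linear":[0,0,-0.6],"turn":[0,0,0],"claw":1},
    {"linear":[0,0,-0.8],"turn":[0,0,0],"claw":1},
    {"linear":[0,0,-0.8],"turn":[0,0,0],"claw":1},
    {"linear":[0,0,-0.8],"turn":[0,0,0],"claw":1},
    {"linear":[0,0.8,-0.4],"turn":[0,0,0],"claw":1},
    {"linear":[0,0.8,0],"turn":[0,0,0],"claw":1},
    {"linear":[0,0.8,0],"turn":[0,0,0],"claw":1},
    {"linear":[0,0.8,0],"turn":[0,0,0],"claw":1},
    {"linear":[0,0.8,0],"turn":[0,0,0],"claw":1},
    {"linear":[0,0.8,0],"turn":[0,0,0],"claw":1},
    {"linear":[0,0.8,0],"turn":[0,0,0],"claw":1},
    {"linear":[0,0.8,0],"turn":[0,0,0],"claw":1},
    {"linear":[0,0.8,0],"turn":[0,0,0],"claw":1},
    {"linear":[0,0,0],"turn":[0,0,0],"claw":1}
  ]
}}

```text
time: 16.23
position: [0.5277, -0.2933, 0.1641]
tool_rot: [3.138, 0.02, -0.001]
ft_force: [-0.8, -1.3, -0.5]
grip_width: 0.005
```

```bash
python3 - <<'E'
from bench import cams
import cv2,numpy as np
d=cams.get_image("top");cv2.imwrite("pics/t2.png",cv2.resize(np.clip(d["image"][120:220,190:330,::-1]*1.5,0,255).astype(np.uint8),None,fx=5.7,fy=5.7,interpolation=cv2.INTER_CUBIC))
E
```

```text
(no output)
```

View pics/t2.png

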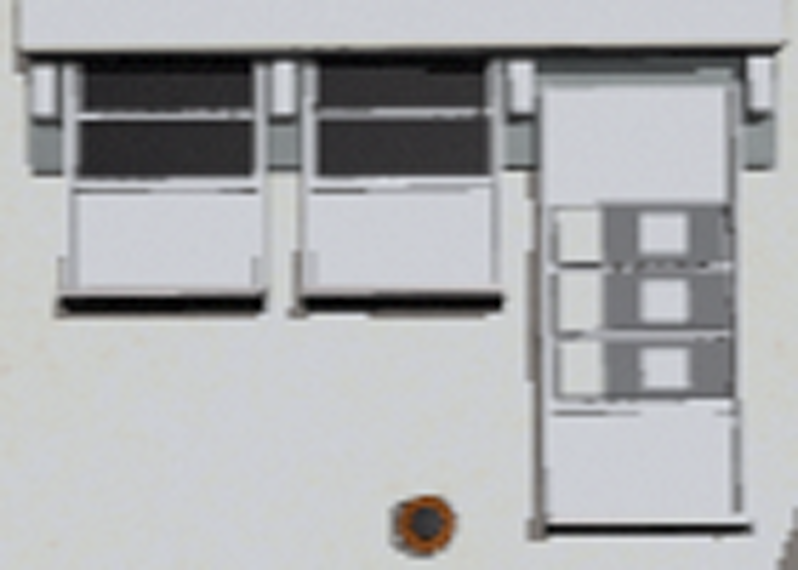

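The left and middle lips sit level at rows 294–310. The loaded tray's lip moved from row 293 to about 524, which is roughly 99 mm, and the oil bottle is still at (427, 521). The fingers are clear, so I'm handing in.

```bash
python3 -c "
from bench import ctrl
print(ctrl.close_job())"
```

```text
the job is handed in; nothing more can be done
None
```

I pushed the empty left-lane tray home with the closed fingertips. I then hooked the right-lane tray with the slides from inside its well and drew it out to its stop. The job was handed in at about 16 s.

- **Empty tray:** it was about 58 mm out and stopped at 10 N, where I had predicted home. In the last picture its lip is level with the shut middle tray's lip.
- **Loaded tray:** it stopped with force rising to about 12 N. The finger had travelled 98 to 100 mm, and the last top view gives about 99 mm, so it agrees with the 100 mm stop to within measuring error.
- **Surroundings:** the middle tray and the oil bottle are at the same pixels as before. The dish and the stain bottle looked unmoved in the picture taken after the push. The sample jar, objective, slide box and lens brush weren't rechecked at the end, but nothing came near them.
- **Fingers:** they were clear at hand-in, with the tool at about 0.16 m, off to the side, and force readings at noise level.

No check failed. The triangulated lip heights came out at 40–45 mm against the stated 44 mm.

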